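# Show the module to the code reader and bring it to hover over its test nest

## Task

Take the grey plug-in module out of its white tray, lift it over the guard rail and show the code reader first its connector end and then its plain end, holding each end face upright, square to the window and for half a second at the reader's focus (above the cross on its base plate, at the height of the window). Then carry the module over the other guard rail to the dark steel nest and finish while still holding it there: level, still, about a centimetre above the nest's rim, lined up so that it would drop straight into the pocket with its connector in the notch. Do not let it touch the nest, do not touch the rails or the reader, and leave the other things where they are.

Things in the scene. Friction and masses are not known exactly. Their poses are not given: they have to be found in the camera images.
- module_center (a point): Centre of the grey plug-in module, half-way up its 68 mm height. Rigid plastic, 0.18 kg, upright in the tray: ribbed base 84 x 52 x 26 mm (x, y, z); centred on it a smooth square turret 34 x 34 mm, 42 mm tall, to be gripped from above across either pair of sides (turret's middle 13 mm above this point). A black connector projects from one short end. x: towards the connector; z: up.
- module_plug (a point): Centre of the outer face of the module's connector (24 mm wide, 14 mm tall, projecting 8 mm from the base), 50 mm along +x from the module's vertical axis, 13 mm above its underside. Same axes as the module.
- module_plain (a point): Centre of the module's plain end face (no connector), 42 mm along -x from the module's vertical axis, 13 mm above its underside. Same axes as the module.
- tray: Low open white plastic tray 130 x 100 x 14 mm with a 4 mm floor and walls, fixed, in which the module stands at the start; origin at the centre of its underside. It stands either to the robot's left or right, with the nest on the other side.
- nest_mouth (a point): Centre of the nest's mouth, at its rim (26 mm above the table). The nest is a fixed dark steel block 120 x 88 x 26 mm with an open pocket 92 x 56 mm, 14 mm deep, for the module's base; the wall at one short end has a notch 34 mm wide for the connector. x: towards the notched end; z: up.
- nest: The nest itself; origin at the centre of its underside, x towards the notched end.
- reader_focus (a point): The code reader's focus: the point 60 mm straight out from the middle of its window and 115 mm above the table, straight above the black cross marked on the reader's base plate. x: away from the point into the window; z: up.
- reader: Code reader, fixed: black head 50 x 75 x 70 mm (x, y, z) on a post, 80 to 150 mm above the table, above a 4 mm steel base plate reaching 150 mm towards the robot. Origin under the head, on the table; the window is in the face 25 mm along -x, looking towards the robot (-x).
- rail_left: Guard rail on the left, fixed, between the reader's place and the left-hand tray or nest: aluminium bar 300 mm long (x), 30 mm wide (y), on two feet, its top 80 mm above the table. Origin under its middle, on the table.
- rail_right: Guard rail on the right, fixed, between the reader's place and the right-hand tray or nest: aluminium bar 300 mm long (x), 30 mm wide (y), on two feet, its top 80 mm above the table. Origin under its middle, on the table.
- screwdriver: Screwdriver lying in front of the robot between the rails; loose, not needed, leave it where it is.
- spare: Low black plastic housing 60 x 40 x 28 mm lying between the rails; origin under its centre; loose, not needed, leave it where it is.
- collar: Steel collar, 64 mm across, 22 mm tall; origin under its centre; loose, not needed, leave it where it is.
- jar: Clear screw-top jar, 60 mm across, 85 mm tall; origin under its centre; loose, not needed, leave it where it is.
- wrench: Wrench lying at the far left near the robot; loose, not needed, leave it where it is.
- can: Can 60 mm across, 100 mm tall, beside the reader; origin under its centre; loose, not needed, leave it where it is.
- bracket: Steel angle bracket 60 x 50 x 49 mm, beside the reader; origin under its centre; loose, not needed, leave it where it is.
There are look-alikes about, which are no part of the job. Leave any purple or turquoise look-alike of the reader alone.

How it is judged:
On the way, in this order (a step that is already met when the one before it is completed fails the run):
1. the held module's connector end is at the reader's focus (within 22 mm), square to the window (within 0.22 rad) and upright (within 0.2 rad) (distance between module_plug and reader_focus below 0.022 m and angle between the x axis of module_center and the x axis of reader_focus, either way round below 0.22 rad and angle between module_center's own z axis and vertical below 0.2 rad and contact force between module and the fingers above 0.5 N), for 0.3 s.
2. the held module's plain end is at the reader's focus, with the same tolerances (distance between module_plain and reader_focus below 0.022 m and angle between the x axis of module_center and the x axis of reader_focus, either way round below 0.22 rad and angle between module_center's own z axis and vertical below 0.2 rad and contact force between module and the fingers above 0.5 N), for 0.3 s.
At the end, for the whole second after the job is handed in: The gripper holds the module still and level (within 0.09 rad) with its underside 2.5 to 22 mm above the nest's rim, centred over the pocket within 7 mm, turned to it within 0.11 rad with the connector on the notch's side, and not touching the nest (horizontal distance between module_center and nest_mouth below 0.007 m and z of module_center in the frame of nest_mouth between 0.0365 and 0.056 m and angle between the x axis of module_center and the x axis of nest_mouth, either way round below 0.11 rad and x of module_plug in the frame of nest_mouth above 0.03 m and angle between module_center's own z axis and vertical below 0.09 rad and contact force between module and the fingers above 0.5 N and contact force between module and nest below 0.05 N and linear speed of module below 0.02 m/s and angular speed of module below 0.15 rad/s); the arm keeps its last pose, push and grip.
It fails at once if the module touches the nest (contact force between module and nest above 0.3 N).
It fails at once if the reader is touched (contact force between reader and anything else above 1 N).
It fails at once if a guard rail is touched (contact force between any of rail_left, rail_right and anything else above 1 N).
It fails at once if the module crosses the line of a guard rail lower than the rail's top (80 mm) instead of over it ((height (world z) of module_center below 0.114 m and y of module_center in the frame of rail_left between -0.03 and 0.03 m) or (height (world z) of module_center below 0.114 m and y of module_center in the frame of rail_right between -0.03 and 0.03 m)).
It fails at once if another loose thing on the table is shifted by more than 20 mm (distance of any of screwdriver, spare, collar, jar, wrench, can, bracket from where it was at the start of the episode above 0.02 m).
It also fails if it takes over 56 s, if anything falls off the work surface, if the arm or the gripper's body presses on something with over 40 N, if the wrist force passes 120 N, or if a joint passes its speed limit or range.

## Robot

A 6-joint arm with a two-finger parallel gripper is mounted at the origin on the work surface. World frame = base frame: x ahead of the robot, y to its left, z up, the work surface at z = 0. Lengths are in m, angles in rad, forces in N, time in s.
With the tool pointing down it reaches from about 0.425 to 0.95 m from the base axis. Payload 3.5 kg.
Tool frame: the origin (TCP) lies midway between the tips of the shut fingers; the grasp point (between the pads) lies 19 mm behind it; x points along the fingers, y is the direction in which the jaws open and shut, and the axes are right-handed (so a half turn about x gives the same grasp; the last joint's range is limited). The gripper opens to 85 mm and grips with 20 to 120 N. Pads are 22 mm wide; open, the fingers measure 114 mm over their backs; the gripper's body (76 mm by 85 mm) begins 54 mm behind the grasp point. The pads swing forward as they close: fully open they stand 13 mm farther back than shut.
Start: joints at [-1.44, 0.286, 1.577, -0, 1.279, -0.15], TCP at [0.187, -0.649, 0.231] pointing down, gripper open.
Joint ranges: [-2.77, 2.77], [-0.9, 2.22], [0.21, 2.48], [-1.53, 4.67], [0.24, 2.81], [-2.84, 2.84]. Speed limits (rad/s): [2.79, 2.79, 3.14, 3.14, 3.14, 3.14].

## Interface

Orientations are given as a unit quaternion [x, y, z, w].
In Python, from plant import ctrl, vision gives the robot as it stands. The module is installed in compiled form; this text tells all that it offers.
- The arm moves only by the tool play_rows, never from a script. Its arguments are lists of equal length, an entry for each row: "claw": the closure in counts, from 0 (fully open) to 255 (shut); "travel": the shift along the tool's x, y, z in m, a list of three; "dr": the turn, a rotation vector about the tool's x, y, z in rad, a list of three. In form: {"claw": [claw, ...], "travel": [[tx, ty, tz], ...], "dr": [[wx, wy, wz], ...]}. A call has 1 to 20 rows; each row is the pose to reach, as a shift and turn from the pose measured when the call began, along the tool's axes at that moment; what a row does not reach only later rows make up. A row lasts 1/10 s, in which the tool goes at most 50 mm and 8.59 degrees, less where a joint would pass 70% of its speed; a pose out of reach is approached as far as the arm can. A call with a gripper value outside its range is refused whole. The fingers move at their own pace and stop on an object; "force" is the grip in N (left out, the last holds). Time passes only in rows, so rows that repeat a pose let the fingers close. It gives the time, the measured TCP pose, the force and the opening at its end, in the units of the state.
- ctrl.get_state(): the state, without advancing time (a new reading comes with each control period).
- vision.read_camera(name): name is "scene" or "top" or "wrist"; returns a dict with "img" (480x640x3 uint8, red, green, blue), "range_z" (480x640 float32, m along the optical axis (not along the pixel's ray), 0 where there is no reading), "K" (3x3 intrinsics, pixels), "world_to_cam" (4x4, takes a point from world to camera coordinates). Camera axes: x right, y up, looking along -z (the intrinsics and any distortion apply to the point x, -y, -z); pixel columns grow to the right and rows downward; lengths in m; the calibration is good to about 2 mm. A picture is of the moment at which its call begins.
- ctrl.sign_off(): hands the job in, once; it reports no verdict.
The state is a dict: "time": time; "qpos": joint angles; "dq": joint speeds; "joint_efforts": joint torques, N m; "eef_pos": TCP position; "tcp_rot": TCP orientation; "contact_force": force on the tool from outside, world axes, zero at the start; "wrist_torque": the same for the moment, N m; "opening": opening from 0.0 (shut) to 1.0 (fully open).
Only numpy, scipy, OpenCV 4.12 (cv2) and the standard library are available. Lean on these libraries where they do the work, as an engineer would, in place of code of your own. Each camera call takes 0.05 s, during which the arm holds its last target.

## Working session

There is one attempt and no reset: what is moved stays moved. The work goes in short steps, Python scripts to look and compute and a tool call to move; the robot and the scene stay as the last step left them, time stands still between calls to the robot, and variables do not carry over. Pictures are saved under pics/ and viewed, and the job is handed in when it is done.

Besides the shell and the picture viewer there is one more tool, called after "Call:" as name(argument=value, ...), one argument or row to a line, values as JSON. play_rows: Moves the arm, as the interface text tells. Its arguments: {"type":"object","properties":{"claw":{"type":"array","items":{"type":"number"}},"travel":{"type":"array","items":{"type":"array","items":{"type":"number"}}},"dr":{"type":"array","items":{"type":"array","items":{"type":"number"}}},"force":{"type":"number"}},"required":["claw","travel","dr"]}

```bash
mkdir -p pics; cat > h.py <<'E'
import numpy as np, cv2
from plant import ctrl, vision
def grab(n,tag):
    c=vision.read_camera(n); cv2.imwrite(f'pics/{tag}.png',c['img'][:,:,::-1]); np.savez(f'pics/{tag}.npz',**c); return c
def cloud(c):
    K=c['K'];z=c['range_z'];v,u=np.mgrid[0:480,0:640]
    X=(u-K[0,2])/K[0,0]*z;Y=(v-K[1,2])/K[1,1]*z
    P=np.stack([X,-Y,-z,np.ones_like(z)],-1)
    W=P@np.linalg.inv(c['world_to_cam']).T
    W=W[...,:3]; W[z==0]=np.nan
    return W
def load(tag): return dict(np.load(f'pics/{tag}.npz'))
E
python3 - <<'E'
from h import *
print(ctrl.get_state())
for n in ['scene','top','wrist']:
    c=grab(n,n+'0'); print(n,c.keys(),c['K'],c['world_to_cam'])
E
```

```text
{'time': 0.0, 'qpos': array([-1.44001421e+00,  2.87185728e-01,  1.57814519e+00, -6.52449332e-06,
        1.27860657e+00, -1.50016076e-01]), 'dq': array([-0.002345  ,  0.0018009 , -0.00038192,  0.00036493,  0.00194156,
       -0.00117094]), 'joint_efforts': array([-9.28749469e-04, -4.05982268e+01, -2.92627770e+01, -1.22378719e-04,
        5.90716110e-03, -8.89693865e-06]), 'eef_pos': array([ 0.18698919, -0.64791152,  0.22995103]), 'tcp_rot': array([ 0.7001542 ,  0.09978091, -0.70014267,  0.09812291]), 'contact_force': array([-0.19681405, -0.49537178,  0.44995206]), 'wrist_torque': array([ 0.01286781,  0.04783671, -0.00121863]), 'opening': 0.999215406888993}
scene dict_keys(['img', 'range_z', 'K', 'world_to_cam']) [[622.97063831   0.         331.77918487]
 [  0.         622.97063831 251.30706593]
 [  0.           0.           1.        ]] [[-0.75967827  0.65011559  0.01544836  0.34739158]
 [-0.43664635 -0.52754965  0.72871896  0.19812558]
 [ 0.48190134  0.54684649  0.6846386  -1.83369603]
 [ 0.          0.          0.          1.        ]]
top dict_keys(['img', 'range_z', 'K', 'world_to_cam']) [[464.20978195   0.         320.68278944]
 [  0.         464.20978195 237.00836855]
 [  0.           0.           1.        ]] [[ 0.02682692 -0.99940203 -0.02181533  0.07281586]
 [ 0.99242445  0.02400957  0.1204876  -0.55614291]
 [-0.11989177 -0.02488238  0.9924751  -1.01025842]
 [ 0.          0.          0.          1.        ]]
wrist dict_keys(['img', 'range_z', 'K', 'world_to_cam']) [[431.76872455   0.         317.85992683]
 [  0.         431.76872455 237.46114977]
 [  0.           0.           1.        ]] [[ 0.27766927 -0.96067177 -0.00308707 -0.67290191]
 [ 0.92482577  0.26817538 -0.26977633  0.03536211]
 [ 0.25999438  0.07205359  0.96291807 -0.37952395]
 [ 0.          0.          0.          1.        ]]
```

View pics/scene0.png

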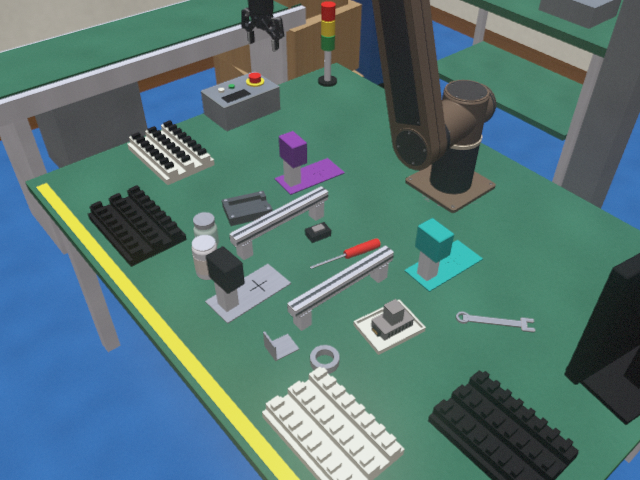

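View pics/top0.png

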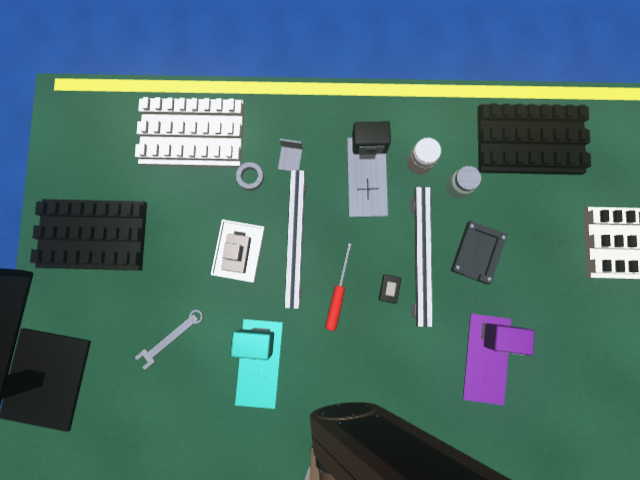

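View pics/wrist0.png

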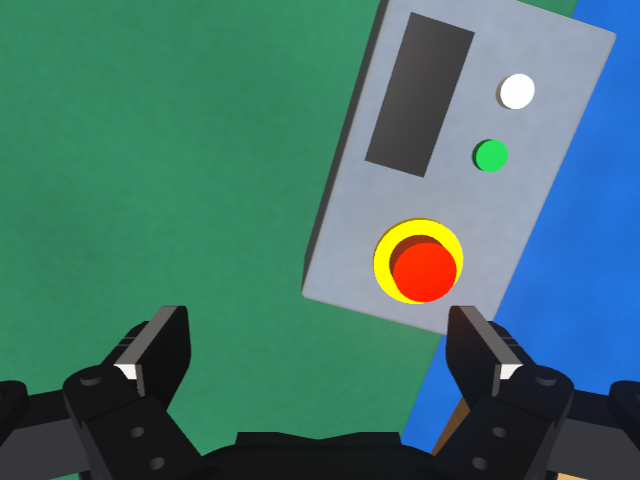

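```bash
python3 - <<'E'
from h import *
c=load('top0'); W=cloud(c)
for n,(u,v) in dict(turret=(237,240),base=(233,258),tray=(216,273),cross=(368,188),plate1=(352,214),plate2=(385,214),head=(372,130),rl=(295,230),rr=(423,250),nest=(460,265),nestfl=(480,252),spare=(390,290),can=(465,176),jar=(427,150),table=(200,200)).items():
    print(n,np.round(W[v,u],4))
i=c['img'][:,:,::-1]
a=cv2.resize(i[205:295,195:280],None,fx=5,fy=5,interpolation=cv2.INTER_CUBIC)
b=cv2.resize(i[205:295,440:520],None,fx=5,fy=5,interpolation=cv2.INTER_CUBIC)
cv2.imwrite('pics/z1.png',np.hstack([a,b])[:600,:800])
cv2.imwrite('pics/z2.png',cv2.resize(i[110:230,320:480],None,fx=5,fy=5,interpolation=cv2.INTER_CUBIC))
E
```

```text
turret [0.5431 0.2764 0.0311]
base [0.4992 0.2749 0.0711]
tray [0.4684 0.3272 0.0029]
cross [ 0.6755 -0.0198  0.0063]
plate1 [0.6139 0.0162 0.0012]
plate2 [ 0.6156 -0.0605  0.0018]
head [ 0.7642 -0.0154  0.149 ]
rl [0.5625 0.1417 0.0802]
rr [ 0.526  -0.1332  0.08  ]
nest [ 0.4996 -0.2261  0.0266]
nestfl [ 0.5313 -0.2756  0.0116]
spare [ 0.4398 -0.0698  0.0325]
can [ 0.6883 -0.2226  0.0848]
jar [ 0.7407 -0.1384  0.0971]
table [0.6391 0.3748 0.0012]
```

View pics/z1.png

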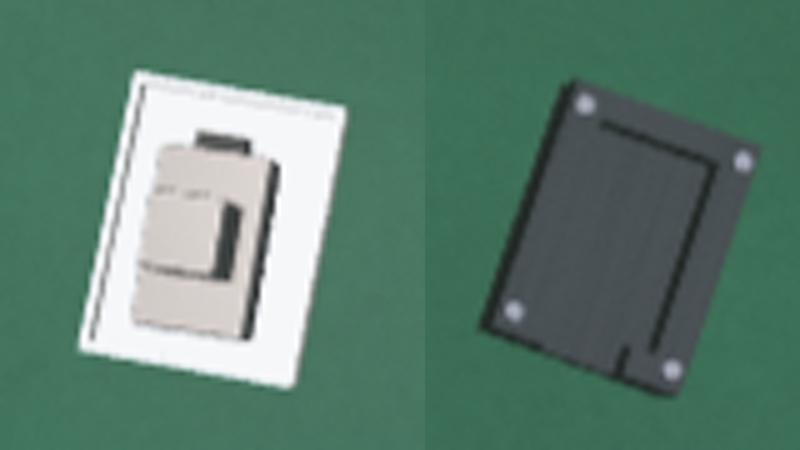

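View pics/z2.png

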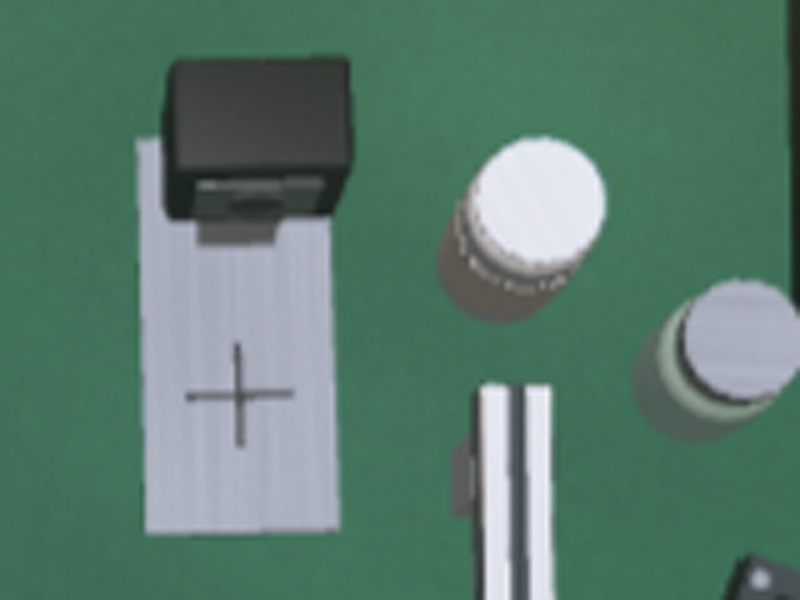

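```bash
cat > m.py <<'E'
from h import *
from scipy.spatial.transform import Rotation as R
c=load('top0'); W=cloud(c)
def rect(box,zl,zh,tag,col=None):
    x0,x1,y0,y1=box
    m=(W[...,0]>x0)&(W[...,0]<x1)&(W[...,1]>y0)&(W[...,1]<y1)&(W[...,2]>zl)&(W[...,2]<zh)
    p=W[m][:,:2].astype(np.float32)
    (cx,cy),(w,h),a=cv2.minAreaRect(p*1000)
    print(tag,m.sum(),'c',round(cx,1),round(cy,1),'size',round(w,1),round(h,1),'ang',round(a,1),'z',np.median(W[m][:,2]).round(4))
    return m
rect((.4,.62,.2,.36),.06,.09,'turret')
rect((.4,.62,.2,.36),.023,.09,'module')
rect((.4,.62,.2,.36),.008,.09,'tray')
rect((.4,.65,-.36,-.18),.018,.05,'nest')
rect((.6,.9,-.1,.08),.13,.17,'head')
rect((.4,.75,.1,.19),.07,.1,'railL')
rect((.35,.69,-.19,-.1),.07,.1,'railR')
s=ctrl.get_state();M=R.from_quat(s['tcp_rot']).as_matrix();print(M.round(3))
E
python3 m.py
```

```text
turret 255 c 513.4 280.5 size 34.6 34.1 ang 83.5 z 0.0707
module 877 c 517.2 279.6 size 53.1 91.9 ang 82.4 z 0.0302
tray 1341 c 520.4 278.8 size 101.3 130.1 ang 81.3 z 0.0279
nest 1076 c 529.9 -271.2 size 89.3 121.0 ang 70.9 z 0.024
head 955 c 757.6 -14.9 size 52.8 75.3 ang 2.2 z 0.1479
railL 1906 c 547.1 142.9 size 30.8 294.2 ang 89.6 z 0.0787
railR 2041 c 514.0 -134.7 size 300.1 31.8 ang 0.8 z 0.0783
[[-0.     0.277 -0.961]
 [ 0.002 -0.961 -0.277]
 [-1.    -0.002 -0.   ]]
```

```bash
cat > go.py <<'E'
import sys
from h import *
from scipy.spatial.transform import Rotation as R
# args: x y z yaw_y(deg): vertical tool
def rel(x,y,z,yaw):
    s=ctrl.get_state();M=R.from_quat(s['tcp_rot']).as_matrix()
    a=np.radians(yaw); ty=np.array([np.cos(a),np.sin(a),0]); tx=np.array([0,0,-1.]); tz=np.cross(tx,ty)
    T=np.stack([tx,ty,tz],1)
    d=M.T@(np.array([x,y,z])-s['eef_pos']); w=R.from_matrix(M.T@T).as_rotvec()
    print('now',s['eef_pos'].round(4),'yaw',np.degrees(np.arctan2(M[1,1],M[0,1])).round(2),'t',round(s['time'],2),'q',s['qpos'].round(2),'op',round(s['opening'],3),'F',s['contact_force'].round(2))
    print('travel',d.round(4),'dr',w.round(4))
if __name__=='__main__': rel(*map(float,sys.argv[1:5]))
E
python3 go.py .52 -.3 .25 4
python3 - <<'E'
from h import *
c=load('top0');W=cloud(c);i=c['img'].astype(int)
# plate: greyish bright at z~0.004
m=(W[...,0]>.58)&(W[...,0]<.73)&(W[...,1]>-.08)&(W[...,1]<.05)&(W[...,2]<.02)&(i.max(2)-i.min(2)<40)
print(m.sum(),cv2.minAreaRect((W[m][:,:2]*1000).astype(np.float32)))
d=(m)&(i.mean(2)<90)&(W[...,0]<.71)&(W[...,0]>.64); p=W[d][:,:2]; print(d.sum(),p.min(0),p.max(0),(p.min(0)+p.max(0))/2)
# rails edges / nest detail
cv2.imwrite('pics/z3.png',cv2.resize(cv2.convertScaleAbs(c['img'][210:295,445:520,::-1],alpha=1.8),None,fx=7,fy=7,interpolation=cv2.INTER_CUBIC))
E
```

```text
now [ 0.187  -0.648   0.2302] yaw -73.91 t 0.15 q [-1.44  0.29  1.58  0.    1.28 -0.15] op 0.999 F [-0.27 -0.98  0.67]
travel [-0.0192 -0.2422 -0.4164] dr [-1.3598 -0.0015  0.0014]
2004 ((669.1963500976562, -19.532733917236328), (123.19676971435547, 92.39480590820312), 1.6059396266937256)
4 [ 0.67376802 -0.02001627] [ 0.69315519 -0.01747952] [ 0.6834616 -0.0187479]
```

View pics/z3.png

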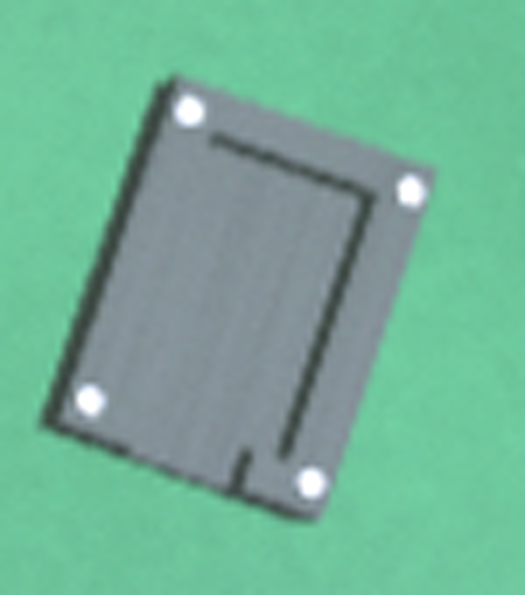

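Call:
play_rows(
  claw=[0,0,0,0,0,0,0,0,0,0,0,0,0,0],
  travel=[
    [-0.02,-0.24,-0.415],
    [-0.02,-0.24,-0.415],
    [-0.02,-0.24,-0.415],
    [-0.02,-0.24,-0.415],
    [-0.02,-0.24,-0.415],
    [-0.02,-0.24,-0.415],
    [-0.02,-0.24,-0.415],
    [-0.02,-0.24,-0.415],
    [-0.02,-0.24,-0.415],
    [-0.02,-0.24,-0.415],
    [-0.02,-0.24,-0.415],
    [-0.02,-0.24,-0.415],
    [-0.02,-0.24,-0.415],
    [-0.02,-0.24,-0.415],
  ],
  dr=[
    [-1.36,0,0],
    [-1.36,0,0],
    [-1.36,0,0],
    [-1.36,0,0],
    [-1.36,0,0],
    [-1.36,0,0],
    [-1.36,0,0],
    [-1.36,0,0],
    [-1.36,0,0],
    [-1.36,0,0],
    [-1.36,0,0],
    [-1.36,0,0],
    [-1.36,0,0],
    [-1.36,0,0],
  ],
)

```text
time: 1.55
eef_pos: [0.5184, -0.3035, 0.2505]
tcp_rot: [0.483, 0.517, -0.482, 0.516]
contact_force: [-0.5, -0.4, -0.0]
opening: 0.997
```

```bash
python3 go.py .50 .2 .25 82.4; python3 - <<'E'
from h import *
c=grab('wrist','w1')
E
```

```text
now [ 0.5184 -0.3035  0.2505] yaw 3.9 t 1.55 q [-0.7   0.11  1.75  0.    1.29 -0.77] op 0.997 F [-0.55 -0.36 -0.02]
travel [ 0.0015  0.0159 -0.5036] dr [-1.3701e+00 -2.1000e-03 -9.0000e-04]
```

View pics/w1.png

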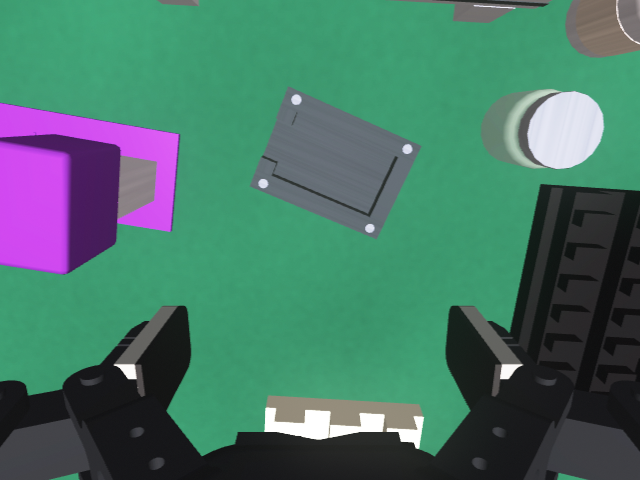

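```bash
cat > nest.py <<'E'
from h import *
import sys
c=load(sys.argv[1]);W=cloud(c)
b=(W[...,0]>.42)&(W[...,0]<.65)&(W[...,1]<-.18)&(W[...,1]>-.36)
rim=b&(W[...,2]>.02)&(W[...,2]<.035)
al=b&(W[...,2]>.006)&(W[...,2]<.035)
pk=b&(W[...,2]>.006)&(W[...,2]<.019)
for n,m in (('rim',rim),('all',al),('pocket',pk)):
    r=cv2.minAreaRect((W[m][:,:2]*1000).astype(np.float32)); print(n,m.sum(),np.round(r[0],1),np.round(r[1],1),round(r[2],2),'z',np.median(W[m][:,2]))
# screws
g=c['img'].min(2); s=(rim&(g>150)).astype(np.uint8)
n,l,st,ce=cv2.connectedComponentsWithStats(s)
P=[W[l==k][:,:3].mean(0) for k in range(1,n) if st[k,4]>20]; print(np.round(P,4)); print('screw mean',np.mean(P,0))
E
python3 nest.py w1; python3 nest.py top0
```

```text
rim 7181 [ 529.7 -273.2] [ 88.2 120.3] 70.81 z 0.026211160777999065
all 14842 [ 529.7 -273.2] [ 88.2 120.3] 70.81 z 0.014230262568979413
pocket 7625 [ 523.2 -271.1] [ 56.2 106.5] 70.84 z 0.012235977199656578
[[ 0.4949 -0.2217  0.027 ]
 [ 0.5893 -0.2544  0.0271]
 [ 0.4706 -0.2915  0.0268]
 [ 0.565  -0.3245  0.0269]]
screw mean [ 0.529951   -0.27303     0.02693116]
rim 1031 [ 529.7 -271.6] [ 88.5 121. ] 70.93 z 0.024100649084811465
all 2218 [ 529.7 -271.2] [ 89.3 121.3] 70.93 z 0.016006963056676704
pocket 1162 [ 529.7 -270.1] [ 87.2 121.3] 71.6 z 0.010330299493786832
[]
screw mean nan
  return _methods._mean(a, axis=axis, dtype=dtype,
  ret = ret.dtype.type(ret / rcount)
```

Call:
play_rows(
  claw=[0,0,0,0,0,0,0,0,0,0,0,0,0,0],
  travel=[
    [0,0.015,-0.5],
    [0,0.015,-0.5],
    [0,0.015,-0.5],
    [0,0.015,-0.5],
    [0,0.015,-0.5],
    [0,0.015,-0.5],
    [0,0.015,-0.5],
    [0,0.015,-0.5],
    [0,0.015,-0.5],
    [0,0.015,-0.5],
    [0,0.015,-0.5],
    [0,0.015,-0.5],
    [0,0.015,-0.5],
    [0,0.015,-0.5],
  ],
  dr=[
    [-1.37,0,0],
    [-1.37,0,0],
    [-1.37,0,0],
    [-1.37,0,0],
    [-1.37,0,0],
    [-1.37,0,0],
    [-1.37,0,0],
    [-1.37,0,0],
    [-1.37,0,0],
    [-1.37,0,0],
    [-1.37,0,0],
    [-1.37,0,0],
    [-1.37,0,0],
    [-1.37,0,0],
  ],
)

```text
time: 3.0
eef_pos: [0.4998, 0.1948, 0.2516]
tcp_rot: [0.048, 0.706, -0.047, 0.705]
contact_force: [0.3, -0.5, -0.3]
opening: 1.0
```

```bash
python3 go.py .5134 .2805 .15 82.4; python3 - <<'E'
from h import *
c=grab('wrist','w2')
E
```

```text
now [0.4998 0.1948 0.2516] yaw 82.23 t 3.0 q [ 0.18 -0.04  1.9   0.    1.28 -1.25] op 1.0 F [ 0.31 -0.49 -0.29]
travel [0.1017 0.0866 0.002 ] dr [-0.003  -0.0008 -0.0016]
```

View pics/w2.png

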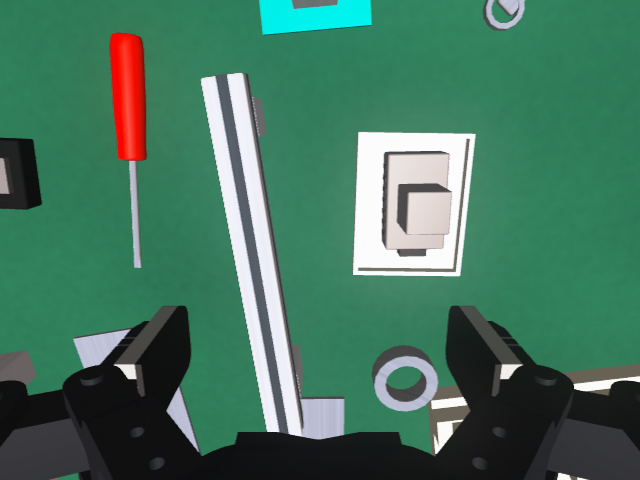

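```bash
python3 - <<'E'
from h import *
c=load('w2');W=cloud(c)
b=(W[...,0]>.4)&(W[...,0]<.62)&(W[...,1]>.2)&(W[...,1]<.36)
for n,l,h in (('turret',.069,.075),('turretall',.035,.08),('basetop',.027,.034),('mod',.027,.08),('tray',.008,.08)):
    m=b&(W[...,2]>l)&(W[...,2]<h)
    r=cv2.minAreaRect((W[m][:,:2]*1000).astype(np.float32)); print(n,m.sum(),np.round(r[0],1),np.round(r[1],1),round(r[2],2),'z',np.median(W[m][:,2]))
b=(W[...,0]>.35)&(W[...,0]<.75)&(W[...,1]>.1)&(W[...,1]<.19)&(W[...,2]>.07)&(W[...,2]<.09)
print('rail',W[b].min(0),W[b].max(0))
E
```

```text
turret 1961 [513.7 279.1] [34.1 34.3] 83.17 z 0.07224033475519881
turretall 2586 [513.6 279.1] [34.4 34.3] 82.94 z 0.07193812629534799
basetop 3424 [513.7 279. ] [52.6 84.2] 83.61 z 0.030234095506867897
mod 6020 [513.7 279. ] [52.6 84.2] 83.61 z 0.031185559663832907
tray 9488 [520.9 277.6] [100.5 130.3] 81.49 z 0.02997247524760141
rail [0.39541078 0.12549669 0.07001906] [0.69352947 0.158387   0.08300676]
```

```bash
python3 go.py .5137 .2792 .036 83.3
```

```text
now [0.4998 0.1948 0.2516] yaw 82.23 t 3.05 q [ 0.18 -0.04  1.9   0.    1.28 -1.25] op 1.002 F [0.92 0.74 0.1 ]
travel [0.2157 0.0851 0.0025] dr [-0.0186 -0.0008 -0.0017]
```

Call:
play_rows(
  claw=[0,0,0,0,0,0,0,0,0,0,0,0],
  travel=[
    [0.03,0.03,0.001],
    [0.06,0.06,0.002],
    [0.09,0.085,0.0025],
    [0.12,0.085,0.0025],
    [0.12,0.085,0.0025],
    [0.14,0.085,0.0025],
    [0.16,0.085,0.0025],
    [0.17,0.085,0.0025],
    [0.17,0.085,0.0025],
    [0.17,0.085,0.0025],
    [0.17,0.085,0.0025],
    [0.17,0.085,0.0025],
  ],
  dr=[
    [-0.0186,-0.001,-0.0017],
    [-0.0186,-0.001,-0.0017],
    [-0.0186,-0.001,-0.0017],
    [-0.0186,-0.001,-0.0017],
    [-0.0186,-0.001,-0.0017],
    [-0.0186,-0.001,-0.0017],
    [-0.0186,-0.001,-0.0017],
    [-0.0186,-0.001,-0.0017],
    [-0.0186,-0.001,-0.0017],
    [-0.0186,-0.001,-0.0017],
    [-0.0186,-0.001,-0.0017],
    [-0.0186,-0.001,-0.0017],
  ],
)

```text
time: 4.25
eef_pos: [0.5145, 0.2792, 0.0831]
tcp_rot: [0.042, 0.705, -0.041, 0.707]
contact_force: [-0.4, 0.6, -0.1]
opening: 1.001
```

```bash
python3 go.py .5137 .2792 .036 83.3; python3 - <<'E'
from h import *
c=grab('wrist','w3')
E
```

```text
now [0.5145 0.2792 0.0831] yaw 83.29 t 4.25 q [ 0.32  0.26  1.91 -0.    0.98 -1.13] op 1.001 F [-0.42  0.58 -0.11]
travel [ 0.0471 -0.0001 -0.0009] dr [-0.0001  0.0023 -0.001 ]
```

View pics/w3.png

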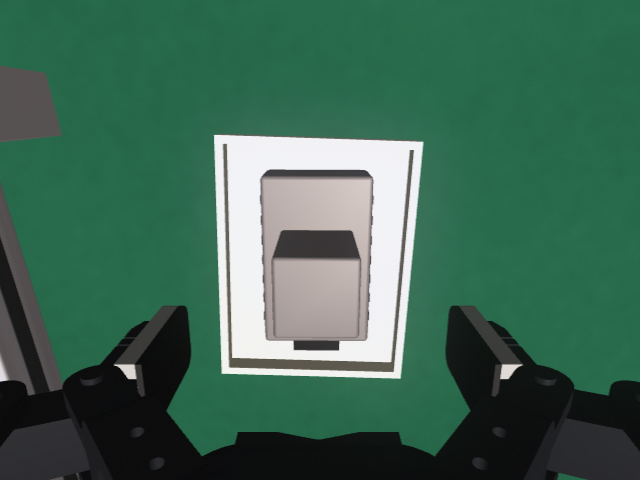

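Call:
play_rows(
  claw=[0,0,0,0,0,255,255,255,255,255,255,255,255,255,255,255],
  travel=[
    [0.015,0,-0.001],
    [0.03,0,-0.001],
    [0.042,0,-0.001],
    [0.047,0,-0.001],
    [0.047,0,-0.001],
    [0.047,0,-0.001],
    [0.047,0,-0.001],
    [0.047,0,-0.001],
    [0.047,0,-0.001],
    [0.047,0,-0.001],
    [0.047,0,-0.001],
    [0.047,0,-0.001],
    [0.047,0,-0.001],
    [0.047,0,-0.001],
    [0.047,0,-0.001],
    [0.047,0,-0.001],
  ],
  dr=[
    [0,0.002,-0.001],
    [0,0.002,-0.001],
    [0,0.002,-0.001],
    [0,0.002,-0.001],
    [0,0.002,-0.001],
    [0,0.002,-0.001],
    [0,0.002,-0.001],
    [0,0.002,-0.001],
    [0,0.002,-0.001],
    [0,0.002,-0.001],
    [0,0.002,-0.001],
    [0,0.002,-0.001],
    [0,0.002,-0.001],
    [0,0.002,-0.001],
    [0,0.002,-0.001],
    [0,0.002,-0.001],
  ],
  force=60,
)

```text
time: 5.9
eef_pos: [0.5141, 0.2796, 0.0367]
tcp_rot: [0.041, 0.705, -0.041, 0.706]
contact_force: [-0.3, -0.4, 6.1]
opening: 0.389
```

```bash
python3 go.py .5137 .2792 .19 83.3
```

```text
now [0.5141 0.2796 0.0367] yaw 83.3 t 5.9 q [ 0.32  0.33  1.92 -0.    0.89 -1.13] op 0.389 F [-0.26 -0.35  6.07]
travel [-0.1533 -0.0003 -0.0002] dr [-0.0001  0.0013 -0.0004]
```

Call:
play_rows(
  claw=[255,255,255,255,255,255,255,255,255,255,255,255],
  travel=[
    [-0.005,0,0],
    [-0.015,0,0],
    [-0.03,0,0],
    [-0.05,0,0],
    [-0.07,0,0],
    [-0.09,0,0],
    [-0.11,0,0],
    [-0.13,0,0],
    [-0.143,0,0],
    [-0.15,0,0],
    [-0.153,0,0],
    [-0.153,0,0],
  ],
  dr=[
    [0,0,0],
    [0,0,0],
    [0,0,0],
    [0,0,0],
    [0,0,0],
    [0,0,0],
    [0,0,0],
    [0,0,0],
    [0,0,0],
    [0,0,0],
    [0,0,0],
    [0,0,0],
  ],
)

```text
time: 7.1
eef_pos: [0.5137, 0.2794, 0.1894]
tcp_rot: [0.041, 0.706, -0.041, 0.706]
contact_force: [0.3, -0.2, -2.3]
opening: 0.39
```

```bash
cat > held.py <<'E'
from h import *
import sys
from scipy.spatial.transform import Rotation as R
# measure held module in wrist + top views, in the TCP-relative frame
s=ctrl.get_state(); p=s['eef_pos'];M=R.from_quat(s['tcp_rot']).as_matrix()
print('tcp',p.round(4),'yaw',np.degrees(np.arctan2(M[1,1],M[0,1])).round(2),'tilt',np.degrees(np.arccos(-M[2,0])).round(2),'op',round(s['opening'],3),'t',s['time'])
for cam in ('wrist','top'):
    c=grab(cam,sys.argv[1]+cam[0]);W=cloud(c)
    d=W-p
    near=(np.hypot(d[...,0],d[...,1])<.075)
    zb=p[2]-.006-.003  # base-top height approx
    m=near&(np.abs(W[...,2]-(p[2]-.0067))<.006)&(c['img'].min(2)>70)
    if m.sum()>50:
        r=cv2.minAreaRect((W[m][:,:2]*1000).astype(np.float32)); print(cam,'basetop',m.sum(),np.round(r[0],1),np.round(r[1],1),round(r[2],2),'z',np.median(W[m][:,2]).round(4))
E
python3 held.py h1; python3 go.py .56 -.022 .19 92.3
```

```text
tcp [0.5137 0.2794 0.1894] yaw 83.3 tilt 0.04 op 0.39 t 7.1
wrist basetop 11282 [490.3 283.4] [52.8 37.1] 83.4 z 0.1829
top basetop 205 [519.1 257.6] [86.7 26.6] 12.79 z 0.1808
now [0.5133 0.2793 0.1884] yaw 83.3 t 7.2 q [ 0.32  0.13  1.84 -0.    1.17 -1.13] op 0.392 F [ 0.07 -0.28 -2.05]
travel [-0.0015 -0.2938  0.0816] dr [-0.1572 -0.0007  0.0004]
```

View pics/h1w.png

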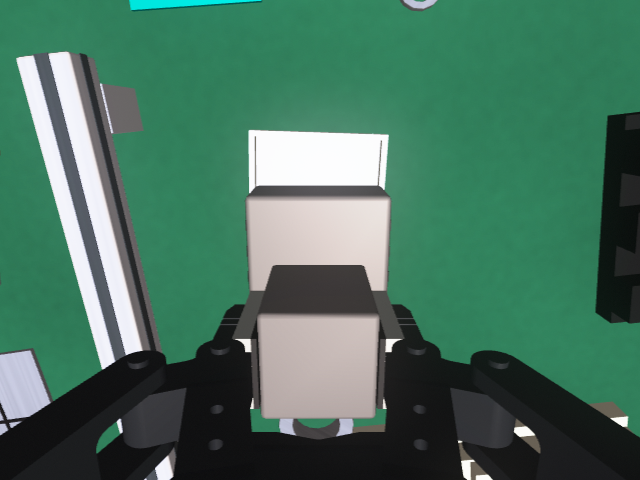

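View pics/h1t.png

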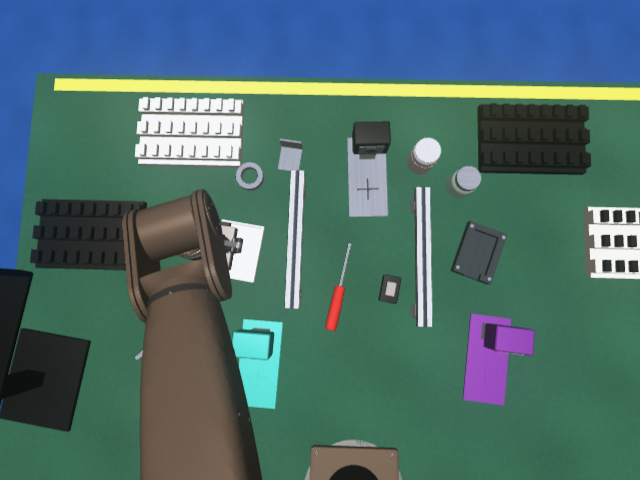

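Call:
play_rows(
  claw=[255,255,255,255,255,255,255,255,255,255,255,255,255,255,255,255,255],
  travel=[
    [-0.001,-0.006,0.002],
    [-0.001,-0.02,0.006],
    [-0.001,-0.04,0.011],
    [-0.001,-0.064,0.018],
    [-0.001,-0.09,0.025],
    [-0.001,-0.116,0.032],
    [-0.001,-0.142,0.039],
    [-0.001,-0.168,0.047],
    [-0.001,-0.194,0.054],
    [-0.001,-0.22,0.061],
    [-0.001,-0.244,0.068],
    [-0.001,-0.264,0.073],
    [-0.001,-0.28,0.078],
    [-0.001,-0.29,0.08],
    [-0.001,-0.294,0.0815],
    [-0.001,-0.294,0.0815],
    [-0.001,-0.294,0.0815],
  ],
  dr=[
    [0,0,0],
    [-0.01,0,0],
    [-0.02,0,0],
    [-0.035,0,0],
    [-0.05,0,0],
    [-0.065,0,0],
    [-0.08,0,0],
    [-0.095,0,0],
    [-0.11,0,0],
    [-0.125,0,0],
    [-0.135,0,0],
    [-0.145,0,0],
    [-0.152,0,0],
    [-0.157,0,0],
    [-0.157,0,0],
    [-0.157,0,0],
    [-0.157,0,0],
  ],
)

```text
time: 8.9
eef_pos: [0.5596, -0.0217, 0.1893]
tcp_rot: [-0.014, 0.707, 0.014, 0.707]
contact_force: [-0.3, -0.0, -2.2]
opening: 0.39
```

```bash
python3 go.py .625 -.022 .1345 92.3; python3 - <<'E'
from h import *
grab('scene','s2')
E
```

```text
now [ 0.5596 -0.0217  0.1893] yaw 92.31 t 8.9 q [-0.22  0.07  1.9  -0.    1.17 -1.83] op 0.39 F [-0.3  -0.04 -2.19]
travel [ 0.0547 -0.003   0.0654] dr [ 0.0002 -0.0013 -0.0001]
```

View pics/s2.png

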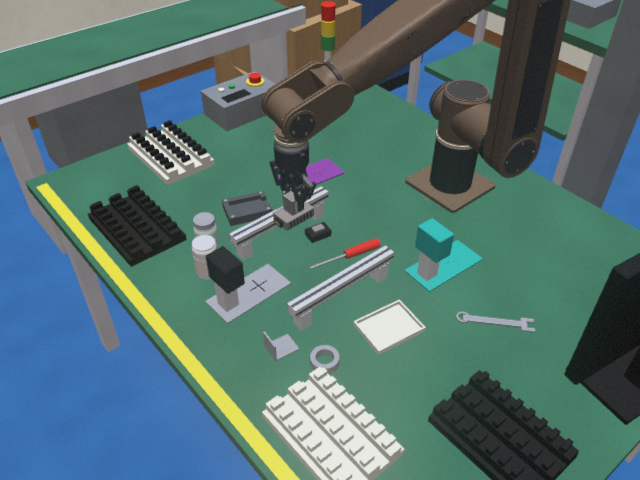

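Call:
play_rows(
  claw=[255,255,255,255,255,255,255,255,255,255,255,255,255,255,255],
  travel=[
    [0.006,0,0.004],
    [0.018,-0.001,0.012],
    [0.033,-0.002,0.024],
    [0.046,-0.003,0.038],
    [0.052,-0.003,0.05],
    [0.0545,-0.003,0.059],
    [0.0545,-0.003,0.064],
    [0.0545,-0.003,0.0655],
    [0.0545,-0.003,0.0655],
    [0.0545,-0.003,0.0655],
    [0.0545,-0.003,0.0655],
    [0.0545,-0.003,0.0655],
    [0.0545,-0.003,0.0655],
    [0.0545,-0.003,0.0655],
    [0.0545,-0.003,0.0655],
  ],
  dr=[
    [0,0,0],
    [0,0,0],
    [0,0,0],
    [0,0,0],
    [0,0,0],
    [0,0,0],
    [0,0,0],
    [0,0,0],
    [0,0,0],
    [0,0,0],
    [0,0,0],
    [0,0,0],
    [0,0,0],
    [0,0,0],
    [0,0,0],
  ],
)

```text
time: 10.45
eef_pos: [0.6252, -0.0219, 0.1349]
tcp_rot: [-0.014, 0.707, 0.014, 0.707]
contact_force: [0.1, 0.2, -2.3]
opening: 0.39
```

```bash
python3 go.py .55 -.02 .15 92.3; python3 - <<'E'
from h import *
c=grab('scene','s3'); cv2.imwrite('pics/s3z.png',cv2.resize(c['img'][180:340,150:350,::-1],None,fx=3.5,fy=3.5,interpolation=cv2.INTER_CUBIC))
c=grab('top','t3'); cv2.imwrite('pics/t3z.png',cv2.resize(c['img'][110:250,320:450,::-1],None,fx=4,fy=4,interpolation=cv2.INTER_CUBIC))
W=cloud(load('s3'))
# depth of plug area: points near plug
b=(W[...,0]>.55)&(W[...,0]<.70)&(np.abs(W[...,1]+.02)<.035)&(W[...,2]>.09)&(W[...,2]<.13)
p=W[b];print(b.sum(),p.min(0),p.max(0))
for l in np.arange(.095,.13,.005):
    q=p[(p[:,2]>=l)&(p[:,2]<l+.005)]
    if len(q):print(round(l,3),len(q),q.min(0).round(3),q.max(0).round(3))
E
```

```text
now [ 0.6252 -0.0219  0.1349] yaw 92.33 t 10.45 q [-0.2   0.27  1.78 -0.    1.09 -1.81] op 0.39 F [ 0.1   0.2  -2.35]
travel [-0.0151  0.0049 -0.075 ] dr [ 0.0005 -0.0011  0.    ]
562 [ 0.58460858 -0.04764747  0.09931054] [0.67991683 0.00853129 0.12999681]
0.095 1 [ 0.598 -0.002  0.099] [ 0.598 -0.002  0.099]
0.1 18 [ 0.585 -0.009  0.101] [0.668 0.005 0.105]
0.105 57 [ 0.586 -0.035  0.105] [0.677 0.008 0.11 ]
0.11 64 [ 0.586 -0.047  0.11 ] [0.678 0.008 0.115]
0.115 67 [ 0.589 -0.043  0.115] [0.679 0.007 0.12 ]
0.12 106 [ 0.585 -0.046  0.12 ] [0.68  0.007 0.125]
0.125 249 [ 0.586 -0.048  0.125] [0.678 0.009 0.13 ]
```

View pics/s3z.png

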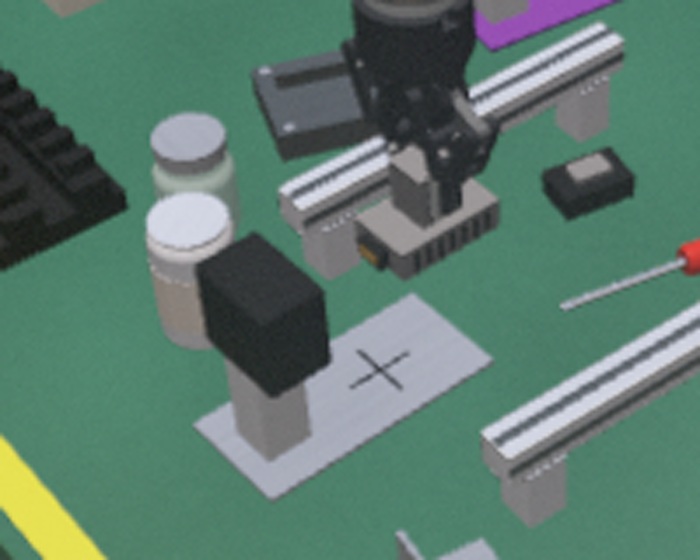

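View pics/t3z.png

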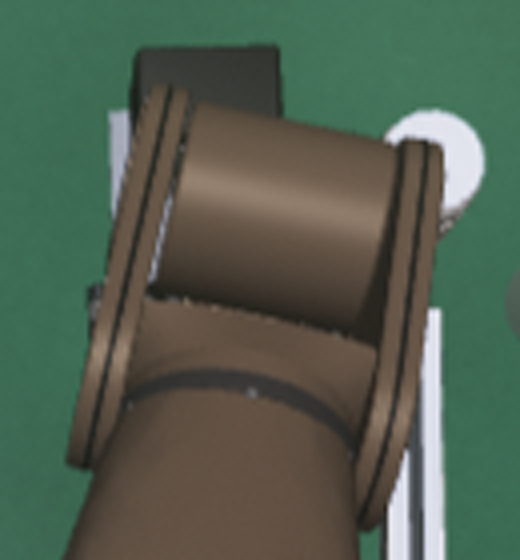

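Call:
play_rows(
  claw=[255,255,255,255,255,255,255,255,255,255,255,255,255,255,255,255,255,255,255,255],
  travel=[
    [-0.001,0,-0.006],
    [-0.003,0.001,-0.018],
    [-0.006,0.002,-0.035],
    [-0.01,0.003,-0.052],
    [-0.013,0.004,-0.066],
    [-0.015,0.005,-0.073],
    [-0.015,0.005,-0.075],
    [-0.015,0.005,-0.075],
    [-0.015,0.005,-0.075],
    [-0.015,0.005,-0.075],
    [-0.015,0.005,-0.075],
    [-0.015,0.005,-0.075],
    [-0.015,0.005,-0.075],
    [-0.015,0.005,-0.075],
    [-0.015,0.005,-0.075],
    [-0.015,0.005,-0.075],
    [-0.015,0.005,-0.075],
    [-0.015,0.005,-0.075],
    [-0.015,0.005,-0.075],
    [-0.015,0.005,-0.075],
  ],
  dr=[
    [0,0,0],
    [0,0,0],
    [0,0,0],
    [0.03,0,0],
    [0.08,0,0],
    [0.16,0,0],
    [0.26,0,0],
    [0.38,0,0],
    [0.5,0,0],
    [0.62,0,0],
    [0.74,0,0],
    [0.86,0,0],
    [0.98,0,0],
    [1.1,0,0],
    [1.22,0,0],
    [1.34,0,0],
    [1.44,0,0],
    [1.52,0,0],
    [1.56,0,0],
    [1.57,0,0],
  ],
)

```text
time: 12.55
eef_pos: [0.5492, -0.0198, 0.15]
tcp_rot: [0.489, 0.51, -0.49, 0.51]
contact_force: [-0.3, -0.8, -1.9]
opening: 0.389
```

```bash
python3 go.py .55 -.02 .15 -87.7
```

```text
now [ 0.5492 -0.0198  0.15  ] yaw 2.35 t 12.55 q [-0.22  0.09  1.95 -0.    1.09 -0.26] op 0.389 F [-0.34 -0.81 -1.88]
travel [0.     0.0008 0.0002] dr [1.5717e+00 1.0000e-03 1.1000e-03]
```

Call:
play_rows(
  claw=[255,255,255,255,255,255,255,255,255,255,255,255,255,255,255,255,255,255,255,255],
  travel=[
    [0,0,0],
    [0,0,0],
    [0,0,0],
    [0,0,0],
    [0,0,0],
    [0,0,0],
    [0,0,0],
    [0,0,0],
    [0,0,0],
    [0,0,0],
    [0,0,0],
    [0,0,0],
    [0,0,0],
    [0,0,0],
    [0,0,0],
    [0,0,0],
    [0,0,0],
    [0,0,0],
    [0,0,0],
    [0,0,0],
  ],
  dr=[
    [0.03,0,0],
    [0.08,0,0],
    [0.16,0,0],
    [0.26,0,0],
    [0.38,0,0],
    [0.5,0,0],
    [0.62,0,0],
    [0.74,0,0],
    [0.86,0,0],
    [0.98,0,0],
    [1.1,0,0],
    [1.22,0,0],
    [1.34,0,0],
    [1.44,0,0],
    [1.52,0,0],
    [1.56,0,0],
    [1.57,0,0],
    [1.57,0,0],
    [1.57,0,0],
    [1.57,0,0],
  ],
)

```text
time: 14.55
eef_pos: [0.5491, -0.0198, 0.1501]
tcp_rot: [-0.706, -0.015, 0.707, -0.015]
contact_force: [0.9, -0.1, -1.7]
opening: 0.391
```

```bash
python3 go.py .633 -.0215 .1345 -87.7;  python3 - <<'E'
from h import *
c=grab('wrist','w4')
W=cloud(c);i=c['img'].astype(int)
m=(W[...,2]>.14)&(W[...,2]<.16)&(W[...,0]>.68)
print('headtop',cv2.minAreaRect((W[m][:,:2]*1000).astype(np.float32)) if m.sum()>20 else None)
m=(W[...,0]>.6)&(W[...,0]<.74)&(abs(W[...,1]+.02)<.06)&(W[...,2]<.012)&(i.max(2)-i.min(2)<40)
d=m&(i.mean(2)<70)
p=W[d];print(d.sum(),p.min(0),p.max(0)) if d.sum() else 0
E
```

```text
now [ 0.5491 -0.0198  0.1501] yaw -87.57 t 14.55 q [-0.22  0.09  1.95 -0.    1.09  1.31] op 0.391 F [ 0.92 -0.13 -1.74]
travel [ 0.0154  0.0052 -0.0837] dr [ 0.0022  0.0013 -0.    ]
headtop None
```

View pics/w4.png

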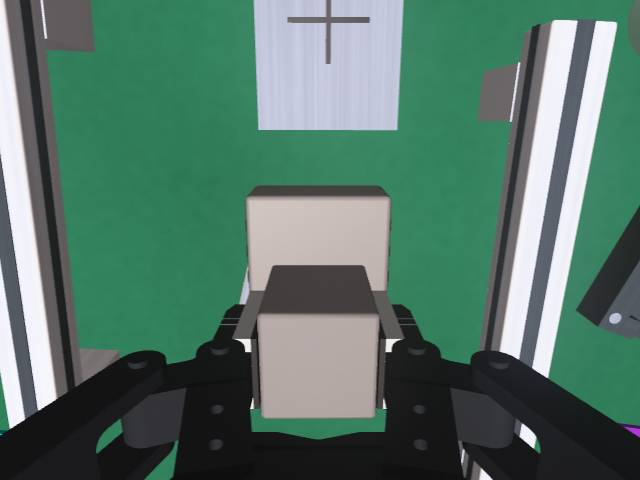

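```bash
python3 - <<'E'
from h import *
W=cloud(load('w4'))
for u,v in ((329,19),(328,62),(290,19),(368,19),(258,130),(397,130)): print((u,v),W[v,u].round(4))
E
```

```text
(329, 19) [ 0.6741 -0.0202  0.0059]
(328, 62) [ 0.65   -0.0208  0.0047]
(290, 19) [0.6732 0.0034 0.0053]
(368, 19) [ 0.6754 -0.0439  0.0044]
(258, 130) [6.069e-01 2.300e-02 4.000e-04]
(397, 130) [ 0.6109 -0.0681  0.0014]
```

Call:
play_rows(
  claw=[255,255,255,255,255,255,255,255,255,255,255,255,255,255,255],
  travel=[
    [0.002,0,-0.006],
    [0.005,0.001,-0.018],
    [0.008,0.002,-0.034],
    [0.011,0.003,-0.05],
    [0.014,0.004,-0.064],
    [0.0155,0.005,-0.074],
    [0.0155,0.005,-0.08],
    [0.0155,0.005,-0.083],
    [0.0155,0.005,-0.083],
    [0.0155,0.005,-0.083],
    [0.0155,0.005,-0.083],
    [0.0155,0.005,-0.083],
    [0.0155,0.005,-0.083],
    [0.0155,0.005,-0.083],
    [0.0155,0.005,-0.083],
  ],
  dr=[
    [0,0,0],
    [0,0,0],
    [0,0,0],
    [0,0,0],
    [0,0,0],
    [0,0,0],
    [0,0,0],
    [0,0,0],
    [0,0,0],
    [0,0,0],
    [0,0,0],
    [0,0,0],
    [0,0,0],
    [0,0,0],
    [0,0,0],
  ],
)

```text
time: 16.1
eef_pos: [0.6323, -0.0213, 0.1345]
tcp_rot: [-0.707, -0.015, 0.707, -0.015]
contact_force: [-0.2, 0.3, -2.4]
opening: 0.39
```

```bash
python3 go.py .55 -.03 .19 -87.7; python3 - <<'E'
from h import *
c=grab('scene','s5'); cv2.imwrite('pics/s5z.png',cv2.resize(c['img'][180:340,150:350,::-1],None,fx=3.5,fy=3.5,interpolation=cv2.INTER_CUBIC))
W=cloud(load('s5'))
b=(W[...,0]>.55)&(W[...,0]<.72)&(np.abs(W[...,1]+.02)<.035)&(W[...,2]>.09)&(W[...,2]<.128)
p=W[b];print(b.sum(),p.min(0),p.max(0),np.percentile(p[:,0],98))
E
```

```text
now [ 0.6323 -0.0213  0.1345] yaw -87.58 t 16.1 q [-0.19  0.29  1.76 -0.    1.09  1.33] op 0.39 F [-0.16  0.3  -2.44]
travel [-0.0554  0.0052  0.0826] dr [ 0.0021  0.0012 -0.    ]
490 [ 0.58311897 -0.04602013  0.09830123] [0.67925721 0.0114555  0.12797287] 0.6771235562164535
```

View pics/s5z.png

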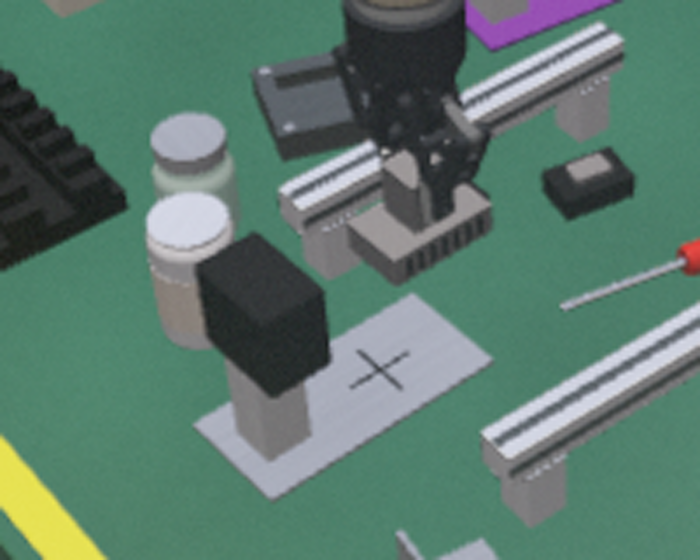

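Call:
play_rows(
  claw=[255,255,255,255,255,255,255,255,255],
  travel=[
    [-0.003,0,0.006],
    [-0.01,0.001,0.018],
    [-0.02,0.002,0.034],
    [-0.032,0.003,0.05],
    [-0.043,0.004,0.064],
    [-0.05,0.005,0.074],
    [-0.055,0.005,0.08],
    [-0.0555,0.005,0.0825],
    [-0.0555,0.005,0.0825],
  ],
  dr=[
    [0,0,0],
    [0,0,0],
    [0,0,0],
    [0,0,0],
    [0,0,0],
    [0,0,0],
    [0,0,0],
    [0,0,0],
    [0,0,0],
  ],
)

```text
time: 17.05
eef_pos: [0.55, -0.0297, 0.19]
tcp_rot: [-0.707, -0.015, 0.707, -0.015]
contact_force: [-0.9, -0.1, -2.2]
opening: 0.391
```

```bash
python3 go.py .53 -.2725 .19 -109.1
```

```text
now [ 0.55   -0.0297  0.19  ] yaw -87.58 t 17.05 q [-0.24  0.05  1.92 -0.    1.17  1.29] op 0.391 F [-0.92 -0.13 -2.22]
travel [-0.      0.2417  0.0302] dr [ 3.755e-01  1.200e-03 -2.000e-04]
```

Call:
play_rows(
  claw=[255,255,255,255,255,255,255,255,255,255,255,255,255,255,255],
  travel=[
    [0,0.006,0.001],
    [0,0.018,0.002],
    [0,0.036,0.004],
    [0,0.058,0.007],
    [0,0.082,0.01],
    [0,0.106,0.013],
    [0,0.13,0.016],
    [0,0.154,0.019],
    [0,0.178,0.022],
    [0,0.2,0.025],
    [0,0.218,0.027],
    [0,0.231,0.029],
    [0,0.239,0.03],
    [0,0.2415,0.03],
    [0,0.2415,0.03],
  ],
  dr=[
    [0.005,0,0],
    [0.02,0,0],
    [0.05,0,0],
    [0.09,0,0],
    [0.125,0,0],
    [0.16,0,0],
    [0.2,0,0],
    [0.235,0,0],
    [0.27,0,0],
    [0.31,0,0],
    [0.34,0,0],
    [0.36,0,0],
    [0.372,0.001,0],
    [0.3755,0.001,0],
    [0.3755,0.001,0],
  ],
)

```text
time: 18.55
eef_pos: [0.5302, -0.2722, 0.1899]
tcp_rot: [-0.697, 0.117, 0.697, 0.117]
contact_force: [0.4, 1.2, -1.6]
opening: 0.39
```

```bash
python3 held.py h6; python3 go.py .53 -.2725 .0695 -109.1
```

```text
tcp [ 0.5302 -0.2722  0.1899] yaw -109.1 tilt 0.03 op 0.39 t 18.55
wrist basetop 11707 [ 552.3 -279.2] [53.  37.2] 71.21 z 0.1834
top basetop 231 [ 534.  -257.3] [25.4 82.8] 69.5 z 0.1813
now [ 0.5303 -0.2716  0.1899] yaw -109.05 t 18.65 q [-0.64  0.15  1.81  0.    1.18  1.26] op 0.393 F [ 0.08  0.12 -1.93]
travel [ 1.204e-01  1.000e-03 -1.000e-04] dr [0.0009 0.0004 0.0002]
```

View pics/h6w.png

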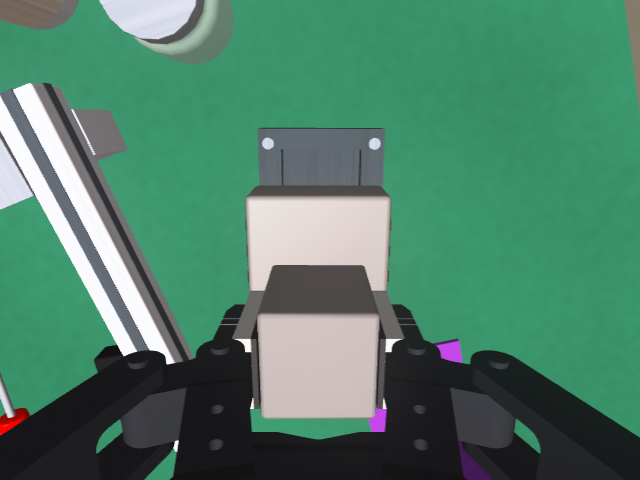

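```bash
python3 - <<'E'
from h import *
from scipy.spatial.transform import Rotation as R
c=load('h6w');W=cloud(c)
b=(W[...,2]>.02)&(W[...,2]<.035)&(W[...,0]>.5)&(W[...,0]<.65)&(W[...,1]<-.2)
g=c['img'].min(2); s=(b&(g>150)).astype(np.uint8)
n,l,st,ce=cv2.connectedComponentsWithStats(s)
P=np.array([W[l==k][:,:3].mean(0) for k in range(1,n) if st[k,4]>20]); print(P.round(4))
print('heading far', np.degrees(np.arctan2(*(P[1]-P[0])[[1,0]])))
mid=P[:,:2].mean(0); h=np.radians(-19.1); print('nest centre', mid-.05*np.array([np.cos(h),np.sin(h)]))
# nest block edges at rim
p=W[b&(g<150)][:,:2]; print(cv2.minAreaRect((p*1000).astype(np.float32)))
E
```

```text
[[ 0.5892 -0.2547  0.027 ]
 [ 0.5649 -0.3246  0.0271]]
heading far -109.15124504297803
nest centre [ 0.52983605 -0.27326208]
((567.5203857421875, -285.9705505371094), (88.30470275878906, 40.310813903808594), 70.50579071044922)
```

Call:
play_rows(
  claw=[255,255,255,255,255,255,255,255,255,255,255,255,255,255,255],
  travel=[
    [0.004,0.001,0],
    [0.012,0.001,0],
    [0.025,0.001,0],
    [0.04,0.001,0],
    [0.055,0.001,0],
    [0.07,0.001,0],
    [0.083,0.001,0],
    [0.094,0.001,0],
    [0.103,0.001,0],
    [0.11,0.001,0],
    [0.115,0.001,0],
    [0.118,0.001,0],
    [0.119,0.001,0],
    [0.119,0.001,0],
    [0.119,0.001,0],
  ],
  dr=[
    [0,0,0],
    [0,0,0],
    [0,0,0],
    [0,0,0],
    [0,0,0],
    [0,0,0],
    [0,0,0],
    [0,0,0],
    [0,0,0],
    [0,0,0],
    [0,0,0],
    [0,0,0],
    [0,0,0],
    [0,0,0],
    [0,0,0],
  ],
)

```text
time: 20.15
eef_pos: [0.5302, -0.2727, 0.0715]
tcp_rot: [0.698, -0.117, -0.697, -0.117]
contact_force: [0.1, 0.5, -1.6]
opening: 0.392
```

```bash
python3 held.py h7; python3 go.py .53 -.2727 .0705 -109.1; python3 - <<'E'
from h import *
c=grab('scene','s7'); cv2.imwrite('pics/s7z.png',cv2.resize(c['img'][120:300,170:370,::-1],None,fx=3.3,fy=3.3,interpolation=cv2.INTER_CUBIC))
E
```

```text
tcp [ 0.5302 -0.2727  0.0715] yaw -109.05 tilt 0.03 op 0.392 t 20.15
wrist basetop 11717 [ 552.5 -279.4] [53.8 37.4] 71.54 z 0.065
top basetop 178 [ 533.7 -259.2] [29.2 83.4] 72.21 z 0.0628
now [ 0.5302 -0.2727  0.0714] yaw -109.05 t 20.25 q [-0.65  0.3   1.88  0.    0.96  1.26] op 0.393 F [-0.11  0.18 -1.66]
travel [0.0009 0.0001 0.0002] dr [ 0.0009 -0.0004 -0.0001]
```

View pics/s7z.png

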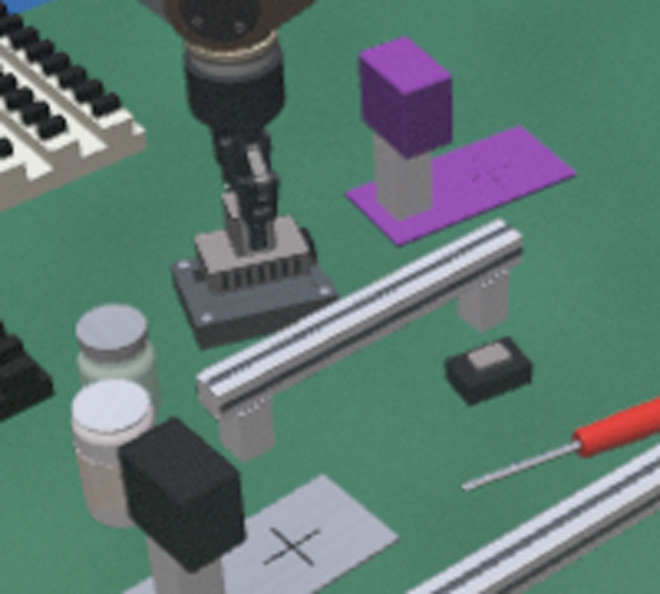

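View pics/h7w.png

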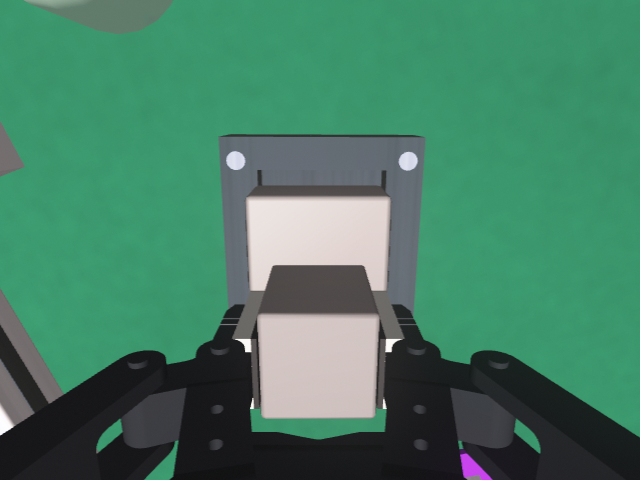

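Call:
play_rows(
  claw=[255,255,255,255,255,255],
  travel=[
    [0,0.0012,0],
    [0.0005,0.0012,0],
    [0.0005,0.0012,0],
    [0.0005,0.0012,0],
    [0.0005,0.0012,0],
    [0.0005,0.0012,0],
  ],
  dr=[
    [0,0,0],
    [0,0,0],
    [0,0,0],
    [0,0,0],
    [0,0,0],
    [0,0,0],
  ],
)

```text
time: 20.9
eef_pos: [0.5297, -0.2737, 0.0708]
tcp_rot: [0.697, -0.117, -0.697, -0.117]
contact_force: [-0.7, 0.2, -1.5]
opening: 0.389
```

```bash
python3 - <<'E'
from h import *
s=ctrl.get_state(); print(s['time'],s['eef_pos'].round(4),s['dq'].round(4),s['opening'],s['contact_force'].round(2))
a=load('top0'); b=grab('top','t8')
d=np.abs(a['img'].astype(int)-b['img'].astype(int)).max(2)
for n,(u,v) in dict(screw=(338,300),spare=(390,290),collar=(249,175),bracket=(290,155),wrench=(170,335),can=(427,155),jar=(465,180)).items(): print(n,(d[v-25:v+25,u-25:u+25]>60).sum())
W=cloud(grab('scene','s8'))
# underside gap check in the scene view
E
```

```text
20.9 [ 0.5297 -0.2737  0.0708] [-0.0004 -0.0001 -0.0008 -0.0009 -0.0001 -0.0001] 0.3887922007664123 [-0.69  0.15 -1.5 ]
screw 0
spare 0
collar 0
bracket 0
wrench 0
can 0
jar 0
```

View pics/t8.png

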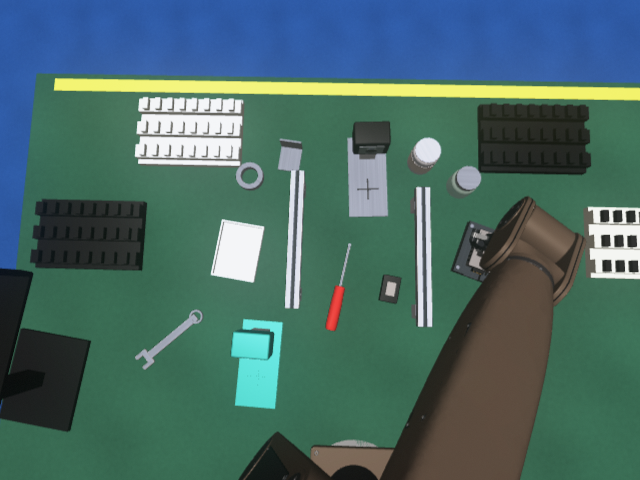

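The module is still, centred over the nest at the right height. Nothing else has moved: the tray is empty at pixel (238,251), and every loose item is unchanged. I'm handing it in now.

```bash
python3 -c "
from plant import ctrl
print(ctrl.sign_off()); print(ctrl.get_state()['eef_pos'])"
```

```text
the job is handed in; nothing more can be done
None
the job is handed in; nothing more can be done
```

I handed the job in at about 21 s of the 56 s, with the gripper still holding the module over the nest. No verdict is reported, so the results below come from my own measurements.

**What I did:**
- I gripped the turret from above with 60 N and lifted the module out of the tray, then over the left rail.
- I held the connector end at the reader's focus for about 0.7 s, turned the module 180°, and held the plain end there for about 0.7 s.
- I carried it over the right rail and stopped above the nest with the connector on the notch's side.

**Last checks:**
- **Reader positions:** by the tool pose and the marked cross, both end faces came within about 2 mm of the focus. The rough scene depth put them at 3–4 mm, and the limit is 22 mm.
- **Over the nest:** the module was still and level (tool tilt 0.03° just before the last adjustment). Its underside was about 12–13 mm above the rim, the heading agreed within about 0.5°, and centring was about 1–2 mm.
- **Contact:** the wrist force showed only the module's weight at the nest and at both reader holds.
- **Other things:** none of the loose items changed between the first and last top pictures.

**Disagreement:** the top and wrist cameras differed by about 2 mm on the nest's y position. I went with the wrist camera and shifted 1.2 mm at the end, well inside the 7 mm tolerance. I took no wrist picture after that shift.

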